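# One turn on the levelling jack

### The arm

A 6-joint arm with a two-finger parallel gripper is mounted at the origin on the work surface. World frame = base frame: x ahead of the robot, y to its left, z up, the work surface at z = 0. Lengths are in m, angles in rad, forces in N, time in s.
With the tool pointing down it reaches from about 0.35 to 0.775 m from the base axis. Payload 5.5 kg.
Tool frame: the origin (TCP) lies between the finger pads; the fingertips stand 11 mm ahead of it and the grasp point (between the pads) lies 8 mm behind it (tips_ahead is the distance from the TCP to the fingertips, in m); z points along the fingers, y is the line along which they close (so a half turn about z gives the same grasp; the last joint's range is limited). The gripper opens to 85 mm and grips with 20 to 120 N. Pads are 22 mm wide; open, the fingers measure 114 mm over their backs; the gripper's body (76 mm by 85 mm) begins 54 mm behind the grasp point. The pads swing forward as they close: fully open they stand 13 mm farther back than shut.
Start: joints at [1.176, 0.313, 0.046, 1.304, 0, 1.431], TCP at [0.145, 0.556, 0.242] pointing down, gripper open.
Joint ranges: [-2.76, 2.76], [-0.86, 1.69], [-1.03, 1.26], [-2.2, 2.34], [-1.47, 1.5], [-3.14, 3.14]. Speed limits (rad/s): [2.57, 2.57, 3.14, 3.14, 3.14, 3.14].

### API

Orientations are given as a unit quaternion [w, x, y, z].
In Python, from workcell import * gives the robot as it stands. The module is installed in compiled form; this text tells all that it offers.
- The arm moves only by the tool jog_arm, never from a script. Its argument "moves" is a list of rows, each an object with "fingers": the closure, from 0 (fully open) to 1 (shut); "slide": the shift along the tool's x, y, z in mm, a list of three; "angular": the turn, a rotation vector about the tool's x, y, z in degrees, a list of three. A call has 1 to 10 rows; each row is the pose to reach, as a shift and turn from the pose commanded when the call began, along the tool's axes at that moment; what a row does not reach only later rows make up. A row lasts 1/12 s, in which the tool goes at most 41.7 mm and 7.16 degrees, less where a joint would pass 70% of its speed; a pose out of reach is approached as far as the arm can. A call with a gripper value outside its range is refused whole. The fingers move at their own pace and stop on an object; "squeeze" is the grip in N (left out, the last holds). Time passes only in rows, so rows that repeat a pose let the fingers close. It gives the time, the measured TCP pose, the force, the opening and the grip force at its end, in the units of the state.
- get_state(): the state, without advancing time (a new reading comes with each control period).
- read_camera(name): name is "scene" or "top"; returns a dict with "color" (384x512x3 uint8, red, green, blue), "fovy" (degrees; the focal length in pixels is half the picture's height over the tangent of half this angle, whatever the lens; pixels are square), "cx", "cy" (the principal point, pixels), "world_from_camera" (4x4, takes a point from camera to world coordinates). Camera axes: x right, y down, z forward; pixel columns grow to the right and rows downward; lengths in m; the calibration is good to about 2 mm. A picture is of the moment at which its call begins. There is no depth.
- hand_in(): hands the job in; it is judged then, once.
Trained networks look in a picture, given as the dict that the camera call returned (one of the last four; its "shot" number tells which), for a name from the list of things; names that differ only in an ending like _2 or _b are one class to them, and where a whole thing is asked for, a point or a joint stands for the part that bears it (a point fixed in the world has none). Each returns a list of dicts, best first, with "p" (0 to 1); they miss things now and then, are a little off and sometimes report something else, mostly with a low value. They report only what shows in the picture. A call takes as long as a camera call.
- look_for(target, picture): "point" ([column, row] in pixels, amid what is visible of it).
- tip_of(target, picture): "point" ([column, row] in pixels: a listed point, or the origin of a listed thing).
The state is a dict: "clock": time; "joint_pos": joint angles; "qvel": joint speeds; "tau": joint torques, N m; "tcp_pos": TCP position; "orientation": TCP orientation; "wrist_force": force on the tool from outside, world axes, zero at the start; "ft_torque": the same for the moment, N m; "finger_gap": finger opening in m; "grip_force": force on a finger pad.
Only numpy, scipy, OpenCV 4.12 (cv2) and the standard library are available. Lean on these libraries where they do the work, as an engineer would, in place of code of your own. Each camera call takes 0.05 s, during which the arm holds its last target. There are 200 camera calls.

### The job

Raise the stool-leg levelling jack by exactly one turn: with the fingertips, gently push the upright handle of the flat hand wheel clockwise (seen from above) once all the way round, so that the handle stops where it started. Only push the handle, do not grip it; leave the glue bottle, the mallet and the tin where they are, and finish with the hand clear of everything.

Things in the scene. Friction and masses are not known exactly. Their poses are not given: they have to be found in the camera images.
- jack: The levelling jack, fixed to the bench: a plywood housing with a pale wooden deck, 230 x 450 mm, its deck 90 mm above the bench. Origin on the bench straight under the wheel's axis; z up. The deck spans x -115 to 115 mm and y -125 to 325 mm in this frame. A round cork-faced pad (70 mm across, about 30 mm above the deck) at y = 190 mm rises 6 mm per wheel turn by itself; nothing need be done to it. Its yaw varies from start to start.
- wheel_centre (a point): Point on the vertical axis of the hand wheel, 116 mm above the bench, at the mid-height of the rim. The wheel is aluminium, lies flat, three spokes, 166 mm outer diameter; the rim is a 16 mm thick ring of 75 mm centre radius (its top 124 mm above the bench); the hub is 36 mm across, top 128 mm above the bench.
- handle_top (a point): Centre of the top face of the wheel's handle: an upright plain black cylinder, 22 mm diameter, standing on the rim at the end of one spoke, 75 mm from the wheel's axis; its top is 188 mm above the bench, so it stands 64 mm above the rim. It does not spin on its own and turns with the wheel; pushing it along its circle takes about 4 N, and the wheel stays where it is left (no spring, hardly any coasting).
- wheel (a joint): Turn of the hand wheel, rad, growing clockwise seen from above; it starts somewhere between -1.5 and 1.5 and one turn adds 6.283. At 0 the handle lies on the jack's -x side. It has no stop within reach and turns both ways.
- glue: Yellow glue bottle, 60 mm diameter, 150 mm high, standing loose on the bench beside the jack's short wheel end. Origin at the centre of its underside. Bystander.
- mallet: Wooden mallet lying loose on the bench, handle 200 mm long along its -x, head 70 x 120 x 60 mm centred 90 mm along its +x. Origin on the bench under the handle. Bystander.
- tin: Small steel tin, 44 mm diameter, 45 mm high, standing loose on the jack's deck beyond the pad. Origin at the centre of its underside. Bystander.

How it is judged:
By the outcome, as a careful person would: the job done as asked, in the order asked, and still so for the second after the job is handed in, with the robot touching nothing.
It also fails if it takes over 58 s, if anything falls off the work surface, if the arm or the gripper's body presses on something with over 40 N, if the wrist force passes 120 N, or if a joint passes its speed limit or range.

## Working session

There is one attempt and no reset: what is moved stays moved. The work goes in short steps, Python scripts to look and compute and a tool call to move; the robot and the scene stay as the last step left them, time stands still between calls to the robot, and variables do not carry over. Pictures are saved under pics/ and viewed, at most 10 in all, crops included, and the job is handed in when it is done.

Besides the shell and the picture viewer there is one more tool, called after "Call:" as name([rows], argument=value, ...), one row to a line, values as JSON. jog_arm: Moves the arm, as the interface text tells. Its arguments: {"type":"object","properties":{"moves":{"type":"array","items":{"type":"object","properties":{"fingers":{"type":"number"},"slide":{"type":"array","items":{"type":"number"}},"angular":{"type":"array","items":{"type":"number"}}}}},"squeeze":{"type":"number"}},"required":["moves"]}

```bash
mkdir -p pics
cat > h.py <<'E'
import numpy as np, cv2
from workcell import *
def ray(pic,uv):
    f=pic["color"].shape[0]/2/np.tan(np.radians(pic["fovy"])/2)
    T=np.array(pic["world_from_camera"]); d=T[:3,:3]@np.array([(uv[0]-pic["cx"])/f,(uv[1]-pic["cy"])/f,1])
    return T[:3,3],d/np.linalg.norm(d)
def atz(pic,uv,z):
    o,d=ray(pic,uv); return o+d*(z-o[2])/d[2]
def tri(a,ua,b,ub):
    (o1,d1),(o2,d2)=ray(a,ua),ray(b,ub)
    s=np.linalg.lstsq(np.c_[d1,-d2],o2-o1,rcond=None)[0]
    p,q=o1+d1*s[0],o2+d2*s[1]; return (p+q)/2,np.linalg.norm(p-q)
def save(pic,n): cv2.imwrite(f"pics/{n}.png",pic["color"][:,:,::-1])
E
python3 - <<'E'
from h import *
np.set_printoptions(precision=3,suppress=True)
a=read_camera("top");b=read_camera("scene");save(a,"top0");save(b,"scene0")
for n in["wheel_centre","handle_top","jack","glue","mallet","tin"]:
    r=[tip_of(n,p)[:2] for p in(a,b)]
    print(n,[[(np.round(x["point"],1),round(x["p"],2)) for x in q] for q in r])
    if r[0] and r[1]: print("   ",*tri(a,r[0][0]["point"],b,r[1][0]["point"]))
print(get_state())
E
```

```text
wheel_centre [[(array([282. , 169.3]), 0.63), (array([354.4, 181.4]), 0.44)], [(array([230.8, 198.3]), 0.78)]]
    [ 0.57  -0.083  0.117] 0.015353399759568264
handle_top [[(array([274.2, 188.3]), 0.67)], [(array([255.4, 172.3]), 0.9)]]
    [ 0.506 -0.051  0.192] 6.901585447884843e-05
jack [[(array([282.5, 170.7]), 0.84)], [(array([230.6, 230.2]), 0.71)]]
    [ 0.578 -0.088 -0.01 ] 0.005587500861979675
glue [[(array([352.8, 184.7]), 0.95)], [(array([189.7, 192.3]), 0.76)]]
    [ 0.532 -0.308  0.001] 0.010860688874848855
mallet [[(array([372.5, 231.8]), 0.69)], [(array([208.2, 168.3]), 0.55)]]
    [ 0.383 -0.365 -0.006] 0.005239695018109458
tin [[(array([205.8, 131.8]), 0.64)], [(array([274.7, 271. ]), 0.66)]]
    [0.684 0.149 0.068] 0.007256929849429276
{'clock': 0.7, 'joint_pos': array([1.176, 0.313, 0.046, 1.304, 0.   , 1.431]), 'qvel': array([ 0.   , -0.   ,  0.001, -0.   ,  0.   , -0.   ]), 'tau': array([ -0.001, -48.029,  29.875,  -0.   ,  -0.   ,  -0.   ]), 'tcp_pos': array([0.145, 0.556, 0.242]), 'orientation': array([-0.   ,  0.127,  0.992,  0.   ]), 'wrist_force': array([ 0.478, -1.426,  0.187]), 'ft_torque': array([-0.002, -0.018, -0.019]), 'grip_force': 0.0, 'finger_gap': 0.08521181687065363}
```

```bash
cd pics; python3 -c "
import cv2
a=cv2.imread('top0.png');b=cv2.imread('scene0.png');cv2.imwrite('both.png',cv2.resize(cv2.vconcat([a,b]),(400,600)) if 0 else cv2.resize(cv2.hconcat([a,b]),(800,300)))"
```

```text
(no output)
```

View pics/top0.png

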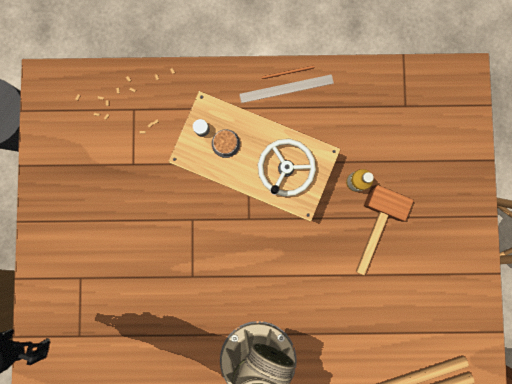

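View pics/scene0.png

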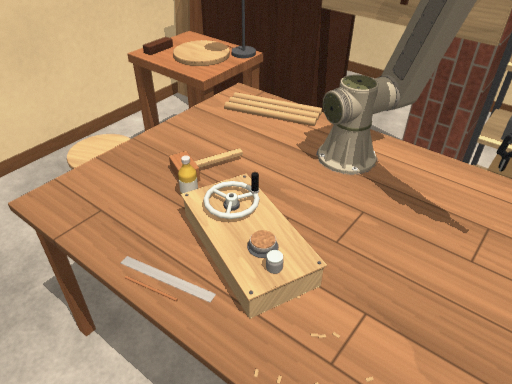

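The pictures show the wheel around (287,167) in the top view, the handle at (275,189), the glue at (360,180) and the tin at (201,128). Next I'll fit the rim for the wheel centre and work out the path.

Run:
```python
from h import *
np.set_printoptions(precision=4,suppress=True)
a=read_camera("top");b=read_camera("scene");els=[]
for p,c in((a,(287,167)),(b,(231,200))):
    hsv=cv2.cvtColor(p["color"],cv2.COLOR_RGB2HSV)
    m=((hsv[:,:,1]<50)&(hsv[:,:,2]>150)).astype(np.uint8)
    n,l,s,_=cv2.connectedComponentsWithStats(m)
    k=[i for i in range(1,n) if s[i,0]<c[0]<s[i,0]+s[i,2] and s[i,1]<c[1]<s[i,1]+s[i,3]]
    k=max(k,key=lambda i:s[i,4]); pts=cv2.findContours((l==k).astype(np.uint8),0,2)[0]
    e=cv2.fitEllipse(cv2.convexHull(max(pts,key=len))); print(e,s[k]); els.append(e[0])
    print(atz(p,e[0],.12))
print("centre",*tri(a,els[0],b,els[1]))
for n in("handle_top","wheel_centre"):
  h=[tip_of(n,p)[0]["point"] for p in(a,b)]
  print(n,h,*tri(a,h[0],b,h[1]),atz(a,h[0],.188),atz(b,h[1],.188))
  L=[look_for("wheel_centre",p)[0]["point"] for p in(a,b)]
print(L)
```

```text
((455.0386962890625, 92.81165313720703), (198.65289306640625, 996.46142578125), 96.99037170410156) [    0     0   512   200 27728]
[ 0.7804 -0.5743  0.12  ]
((230.9988250732422, 199.32408142089844), (36.81911087036133, 54.88597106933594), 88.23739624023438) [204 181  55  37 801]
[ 0.5796 -0.0839  0.12  ]
centre [ 0.6535 -0.2512  0.264 ] 0.45515904988748934
handle_top [[274.9, 185.2], [255.3, 173.7]] [ 0.5129 -0.0502  0.191 ] 0.0062912340561888285 [ 0.5149 -0.0529  0.188 ] [ 0.5082 -0.0499  0.188 ]
wheel_centre [[283.9, 170.9], [229.3, 195.0]] [ 0.5661 -0.0893  0.1236] 0.01936010968877458 [ 0.5528 -0.0773  0.188 ] [ 0.6288 -0.0451  0.188 ]
[[254.1, 155.9], [251.0, 241.4]]
```

Run:
```python
from h import *
np.set_printoptions(precision=4,suppress=True)
a=read_camera("top");b=read_camera("scene")
c=a["color"][130:206,250:324]; hsv=cv2.cvtColor(c,cv2.COLOR_RGB2HSV)
m=((hsv[:,:,1]<50)&(hsv[:,:,2]>150)).astype(np.uint8)
n,l,s,_=cv2.connectedComponentsWithStats(m); k=1+s[1:,4].argmax()
e=cv2.fitEllipse(cv2.convexHull(max(cv2.findContours((l==k).astype(np.uint8),0,2)[0],key=len)))
u=np.array(e[0])+[250,130]; print(e,u,atz(a,u,.12)); C,d=tri(a,u,b,(231,199.3)); print(C,d)
# black handle top blob
for p,x,y in((a,275,189),(b,255,180)):
    g=p["color"][y-14:y+14,x-12:x+12].max(2)<60
    yy,xx=np.nonzero(g); print(xx.min()+x-12,xx.max()+x-12,yy.min()+y-14,yy.max()+y-14,xx.mean()+x-12,yy.mean()+y-14)
    print(atz(p,(xx.mean()+x-12,yy.min()+y-14+2),.188))
big=cv2.resize(cv2.hconcat([a["color"][125:210,245:330],b["color"][160:245,190:275]]),None,fx=4.6,fy=4.6,interpolation=cv2.INTER_CUBIC)
cv2.imwrite("pics/crop.png",big[:,:,::-1])
for z in(.124,.188):
  print(z,[np.linalg.norm(atz(a,(276,190),z)-atz(a,(275,190),z))])
```

```text
((36.36272048950195, 36.91938400268555), (56.31451416015625, 57.31787109375), 97.42371368408203) [286.3627 166.9194] [ 0.5719 -0.0888  0.12  ]
[ 0.573  -0.0895  0.1127] 0.0004701169448946975
271 286 175 193 274.921568627451 188.76470588235293
[ 0.5367 -0.0532  0.188 ]
252 257 173 190 254.5 181.66037735849056
[ 0.5146 -0.0478  0.188 ]
0.124 [np.float64(0.0028067760185541326)]
0.188 [np.float64(0.002643961252170256)]
```

View pics/crop.png

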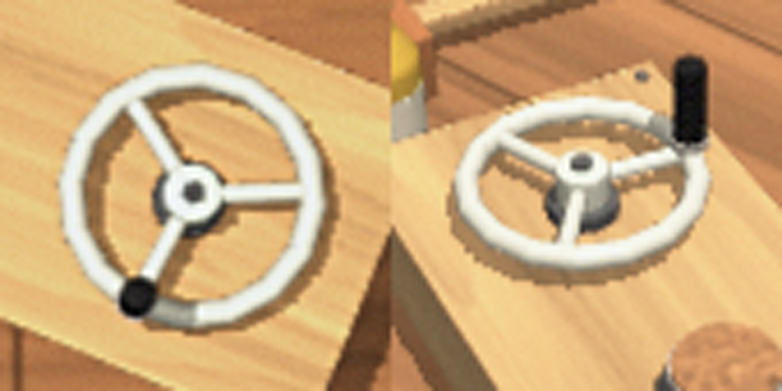

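The wheel centre is at about (0.573, -0.0895) and the handle at (0.509, -0.050). That puts it 75 mm out at 148.6°, which matches the given radius. I'll move with closed fingers to a point about 33° behind the handle.

Call:
jog_arm([
  {"fingers":1,"slide":[-25,-27,0]},
  {"fingers":1,"slide":[-50,-54,0]},
  {"fingers":1,"slide":[-75,-80,0]},
  {"fingers":1,"slide":[-100,-107,0]},
  {"fingers":1,"slide":[-125,-133,0]},
  {"fingers":1,"slide":[-150,-160,0]},
  {"fingers":1,"slide":[-175,-187,0]},
  {"fingers":1,"slide":[-200,-213,0]},
  {"fingers":1,"slide":[-225,-240,0]},
  {"fingers":1,"slide":[-250,-267,0]},
], squeeze=20)

```text
schema error: expected keys fingers, slide, angular
```

Call:
jog_arm([
  {"fingers":1,"slide":[-25,-27,0]},
  {"fingers":1,"slide":[-50,-54,0]},
  {"fingers":1,"slide":[-75,-80,0]},
  {"fingers":1,"slide":[-100,-107,0]},
  {"fingers":1,"slide":[-125,-133,0]},
  {"fingers":1,"slide":[-150,-160,0]},
  {"fingers":1,"slide":[-175,-187,0]},
  {"fingers":1,"slide":[-200,-213,0]},
  {"fingers":1,"slide":[-225,-240,0]},
  {"fingers":1,"slide":[-255,-271,0]},
])

```text
schema error: expected keys fingers, slide, angular
```

```bash
cat > plan.py <<'E'
from h import *
from scipy.spatial.transform import Rotation as Ro
def plan(C,a0,a1,n=10,z=None,r=.075):
    s=get_state(); w,x,y,zq=s["orientation"]; R=Ro.from_quat([x,y,zq,w]).as_matrix(); p=np.array(s["tcp_pos"])
    print("tcp",p.round(4),"j",np.round(s["joint_pos"],2),"F",np.round(s["wrist_force"],1),"gap",s["finger_gap"],"t",s["clock"])
    for t in np.linspace(a0,a1,n+1)[0 if n==0 else 1:]:
        q=np.array([C[0]+r*np.cos(np.radians(t)),C[1]+r*np.sin(np.radians(t)),z or p[2]])
        print(round(t,1),(R.T@(q-p)*1000).round(0))
E
python3 - <<'E'
from plan import *
plan((.573,-.0895),181.6,181.6,1,z=.158)
p=read_camera("scene");save(p,"above")
E
```

```text
tcp [0.1449 0.5565 0.2423] j [1.18 0.31 0.05 1.3  0.   1.43] F [0.3 1.1 0. ] gap 0.08553277616099483 t 1.3
181.6 [-505. -538.   84.]
```

View pics/above.png

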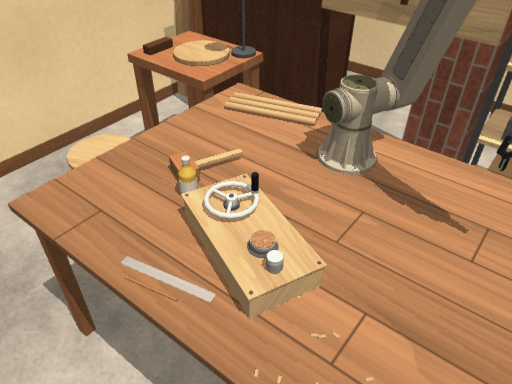

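The picture is unchanged and the arm hasn't moved, because every row needs all three keys.

Call:
jog_arm([
  {"fingers":1,"slide":[-25,-27,0],"angular":[0,0,0]},
  {"fingers":1,"slide":[-50,-54,0],"angular":[0,0,0]},
  {"fingers":1,"slide":[-75,-80,0],"angular":[0,0,0]},
  {"fingers":1,"slide":[-100,-107,0],"angular":[0,0,0]},
  {"fingers":1,"slide":[-125,-133,0],"angular":[0,0,0]},
  {"fingers":1,"slide":[-150,-160,0],"angular":[0,0,0]},
  {"fingers":1,"slide":[-175,-187,0],"angular":[0,0,0]},
  {"fingers":1,"slide":[-200,-213,0],"angular":[0,0,0]},
  {"fingers":1,"slide":[-225,-240,0],"angular":[0,0,0]},
  {"fingers":1,"slide":[-250,-267,0],"angular":[0,0,0]},
], squeeze=20)

```text
clock: 2.18
tcp_pos: [0.32, 0.2335, 0.2426]
orientation: [0.0, 0.127, 0.992, 0.0]
wrist_force: [0.4, 0.3, 0.1]
finger_gap: 0.0004
grip_force: 0.0
```

Call:
jog_arm([
  {"fingers":1,"slide":[-25,-27,0],"angular":[0,0,0]},
  {"fingers":1,"slide":[-50,-54,0],"angular":[0,0,0]},
  {"fingers":1,"slide":[-75,-80,0],"angular":[0,0,0]},
  {"fingers":1,"slide":[-100,-107,0],"angular":[0,0,0]},
  {"fingers":1,"slide":[-125,-133,0],"angular":[0,0,0]},
  {"fingers":1,"slide":[-150,-160,0],"angular":[0,0,0]},
  {"fingers":1,"slide":[-175,-187,0],"angular":[0,0,0]},
  {"fingers":1,"slide":[-200,-213,0],"angular":[0,0,0]},
  {"fingers":1,"slide":[-230,-246,0],"angular":[0,0,0]},
  {"fingers":1,"slide":[-255,-271,0],"angular":[0,0,0]},
])

```text
clock: 3.02
tcp_pos: [0.4987, -0.0937, 0.2425]
orientation: [0.0, 0.127, 0.992, -0.0]
wrist_force: [0.1, -0.5, -0.1]
finger_gap: 0.0001
grip_force: 0.0
```

Run:
```python
from plan import *
plan((.573,-.0895),181.6,181.6,1,z=.158)
p=read_camera("scene");save(p,"above2")
```

```text
tcp [ 0.4987 -0.0937  0.2425] j [-0.34  0.18 -0.13  1.26  0.   -0.09] F [ 0.1 -0.5 -0.1] gap 9.013840124776484e-05 t 3.0167
181.6 [ 1.  2. 84.]
```

View pics/above2.png

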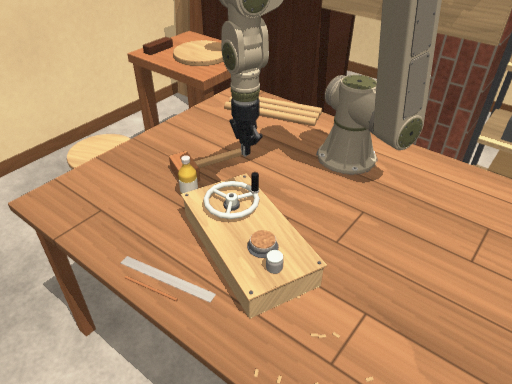

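Fingertips at (247,155) hover just behind the handle at (255,180), clear of everything. Next I'll descend.

Call:
jog_arm([
  {"fingers":1,"slide":[1,2,20],"angular":[0,0,0]},
  {"fingers":1,"slide":[1,2,42],"angular":[0,0,0]},
  {"fingers":1,"slide":[1,2,62],"angular":[0,0,0]},
  {"fingers":1,"slide":[1,2,76],"angular":[0,0,0]},
  {"fingers":1,"slide":[1,2,84],"angular":[0,0,0]},
  {"fingers":1,"slide":[1,2,84],"angular":[0,0,0]},
])

```text
clock: 3.57
tcp_pos: [0.4963, -0.0887, 0.1566]
orientation: [-0.002, 0.127, 0.992, 0.0]
wrist_force: [-0.2, 0.5, 0.4]
finger_gap: 0.0001
grip_force: 0.0
```

Run:
```python
from plan import *
plan((.573,-.0895),181.6,109.6)
```

```text
tcp [ 0.4963 -0.0887  0.1566] j [-0.34  0.22 -0.29  1.06  0.   -0.08] F [-0.2  0.5  0.4] gap 0.00012628782821916346 t 3.5667
174.4 [-0.  7.  0.]
167.2 [ 1. 16.  0.]
160.0 [ 0. 26.  0.]
152.8 [-1. 35.  0.]
145.6 [-4. 44.  0.]
138.4 [-8. 53. -0.]
131.2 [-12.  61.  -0.]
124.0 [-18.  68.  -0.]
116.8 [-25.  75.  -0.]
109.6 [-32.  81.  -0.]
```

Call:
jog_arm([
  {"fingers":1,"slide":[0,7,0],"angular":[0,0,0]},
  {"fingers":1,"slide":[1,16,0],"angular":[0,0,0]},
  {"fingers":1,"slide":[0,26,0],"angular":[0,0,0]},
  {"fingers":1,"slide":[-1,35,0],"angular":[0,0,0]},
  {"fingers":1,"slide":[-4,44,0],"angular":[0,0,0]},
  {"fingers":1,"slide":[-8,53,0],"angular":[0,0,0]},
  {"fingers":1,"slide":[-12,61,0],"angular":[0,0,0]},
  {"fingers":1,"slide":[-18,68,0],"angular":[0,0,0]},
  {"fingers":1,"slide":[-25,75,0],"angular":[0,0,0]},
  {"fingers":1,"slide":[-32,81,0],"angular":[0,0,0]},
])

```text
clock: 4.4
tcp_pos: [0.5497, -0.0195, 0.1601]
orientation: [0.001, 0.127, 0.992, -0.002]
wrist_force: [-3.4, -7.8, 2.4]
finger_gap: -0.0004
grip_force: 3.0
```

Run:
```python
from plan import *
plan((.573,-.0895),109.6,37.6)
a=read_camera("top");b=read_camera("scene")
cv2.imwrite("pics/p1.png",cv2.resize(cv2.hconcat([a["color"][110:225,235:350],b["color"][130:245,180:295]]),None,fx=3.4,fy=3.4)[:,:,::-1])
```

```text
tcp [ 0.5497 -0.0195  0.1601] j [-0.18  0.3  -0.18  1.09 -0.    0.08] F [-3.4 -7.8  2.4] gap -0.00036393037962534455 t 4.4
102.4 [-6.  5. -0.]
95.2 [-15.   9.   0.]
88.0 [-24.  11.   0.]
80.8 [-33.  13.   0.]
73.6 [-43.  13.   0.]
66.4 [-52.  12.   0.]
59.2 [-61.  10.   0.]
52.0 [-70.   7.   0.]
44.8 [-78.   3.   0.]
37.6 [-86.  -3.   0.]
```

View pics/p1.png

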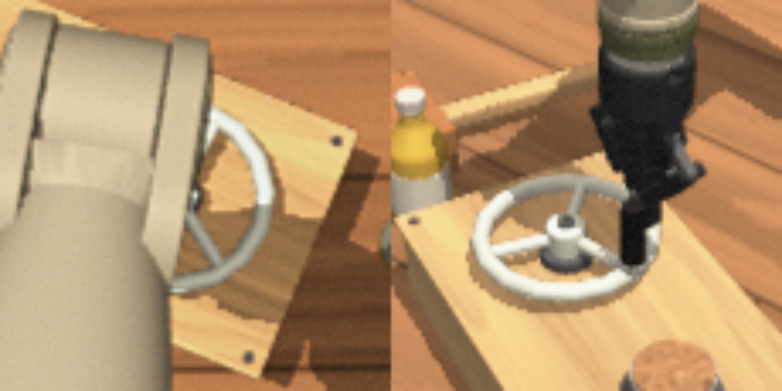

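The handle, at (633,235) in the right-hand crop, is being pushed along cleanly with the wheel turning. Continuing.

Call:
jog_arm([
  {"fingers":1,"slide":[-7,5,0],"angular":[0,0,0]},
  {"fingers":1,"slide":[-15,9,0],"angular":[0,0,0]},
  {"fingers":1,"slide":[-24,11,0],"angular":[0,0,0]},
  {"fingers":1,"slide":[-33,13,0],"angular":[0,0,0]},
  {"fingers":1,"slide":[-43,13,0],"angular":[0,0,0]},
  {"fingers":1,"slide":[-52,12,0],"angular":[0,0,0]},
  {"fingers":1,"slide":[-61,10,0],"angular":[0,0,0]},
  {"fingers":1,"slide":[-70,7,0],"angular":[0,0,0]},
  {"fingers":1,"slide":[-78,3,0],"angular":[0,0,0]},
  {"fingers":1,"slide":[-86,-3,0],"angular":[0,0,0]},
])

```text
clock: 5.33
tcp_pos: [0.6298, -0.0418, 0.1578]
orientation: [-0.002, 0.126, 0.992, 0.001]
wrist_force: [-10.5, 0.6, 5.9]
finger_gap: 0.0002
grip_force: 5.4
```

Run:
```python
from plan import *
plan((.573,-.0895),37.6,-34.4)
```

```text
tcp [ 0.6298 -0.0418  0.1578] j [-0.19  0.46  0.05  1.17  0.    0.06] F [-10.5   0.6   5.9] gap 0.00022008658188106862 t 5.3333
30.4 [-10.  -7.  -0.]
23.2 [-16. -15.  -0.]
16.0 [-22. -22.  -0.]
8.8 [-26. -31.  -0.]
1.6 [-29. -40.  -0.]
-5.6 [-31. -49.  -0.]
-12.8 [-32. -58.  -0.]
-20.0 [-32. -68.  -0.]
-27.2 [-30. -77.  -0.]
-34.4 [-28. -86.  -0.]
```

Call:
jog_arm([
  {"fingers":1,"slide":[-8,-7,0],"angular":[0,0,0]},
  {"fingers":1,"slide":[-15,-15,0],"angular":[0,0,0]},
  {"fingers":1,"slide":[-21,-22,0],"angular":[0,0,0]},
  {"fingers":1,"slide":[-25,-31,0],"angular":[0,0,0]},
  {"fingers":1,"slide":[-28,-40,0],"angular":[0,0,0]},
  {"fingers":1,"slide":[-30,-49,0],"angular":[0,0,0]},
  {"fingers":1,"slide":[-31,-58,0],"angular":[0,0,0]},
  {"fingers":1,"slide":[-31,-68,0],"angular":[0,0,0]},
  {"fingers":1,"slide":[-30,-77,0],"angular":[0,0,0]},
  {"fingers":1,"slide":[-28,-86,0],"angular":[0,0,0]},
])

```text
clock: 6.17
tcp_pos: [0.6375, -0.1315, 0.1598]
orientation: [0.001, 0.126, 0.992, 0.002]
wrist_force: [1.0, 4.7, 3.2]
finger_gap: 0.0002
grip_force: 2.3
```

Run:
```python
from plan import *
plan((.573,-.0895),-34.4,-106.4)
a=read_camera("top");b=read_camera("scene")
cv2.imwrite("pics/p3.png",cv2.resize(cv2.hconcat([a["color"][110:225,235:350],b["color"][130:245,180:295]]),None,fx=3.4,fy=3.4)[:,:,::-1])
```

```text
tcp [ 0.6375 -0.1315  0.1598] j [-0.33  0.49  0.11  1.19  0.   -0.08] F [1.  4.7 3.2] gap 0.00018605031075552884 t 6.1667
-41.6 [  6. -10.  -0.]
-48.8 [ 11. -18.  -0.]
-56.0 [ 17. -25.  -0.]
-63.2 [ 23. -32.  -0.]
-70.4 [ 31. -38.  -0.]
-77.6 [ 39. -42.  -0.]
-84.8 [ 48. -46.  -0.]
-92.0 [ 57. -49.  -0.]
-99.2 [ 66. -50.  -0.]
-106.4 [ 75. -50.  -0.]
```

View pics/p3.png

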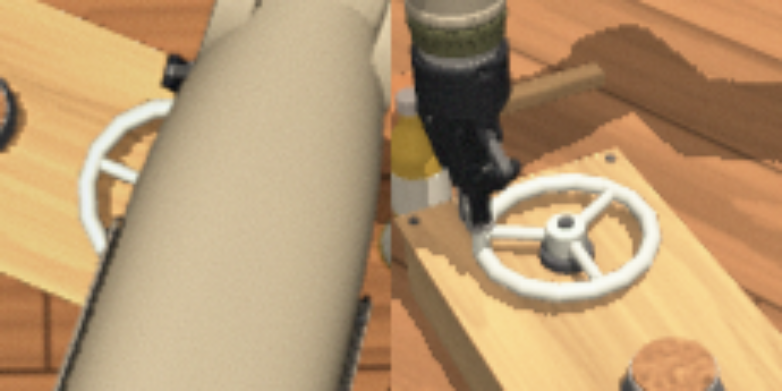

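The handle, now at (480,215) in the right-hand crop, is on the far right side and still ahead of the fingers.

Call:
jog_arm([
  {"fingers":1,"slide":[5,-9,0],"angular":[0,0,0]},
  {"fingers":1,"slide":[11,-18,0],"angular":[0,0,0]},
  {"fingers":1,"slide":[17,-25,0],"angular":[0,0,0]},
  {"fingers":1,"slide":[23,-32,0],"angular":[0,0,0]},
  {"fingers":1,"slide":[31,-38,0],"angular":[0,0,0]},
  {"fingers":1,"slide":[39,-42,0],"angular":[0,0,0]},
  {"fingers":1,"slide":[48,-46,0],"angular":[0,0,0]},
  {"fingers":1,"slide":[57,-49,0],"angular":[0,0,0]},
  {"fingers":1,"slide":[66,-50,0],"angular":[0,0,0]},
  {"fingers":1,"slide":[75,-50,0],"angular":[0,0,0]},
])

```text
clock: 7.1
tcp_pos: [0.5519, -0.1634, 0.1584]
orientation: [0.001, 0.127, 0.992, -0.0]
wrist_force: [6.0, 1.4, 1.5]
finger_gap: -0.0002
grip_force: 0.0
```

Run:
```python
from plan import *
plan((.573,-.0895),-106.4,-184.4)
```

```text
tcp [ 0.5519 -0.1634  0.1584] j [-0.43  0.35 -0.11  1.11  0.   -0.17] F [6.  1.4 1.5] gap -0.00024929033954988896 t 7.1
-114.2 [11.  3. -0.]
-122.0 [21.  5. -0.]
-129.8 [30.  9. -0.]
-137.6 [39. 14. -0.]
-145.4 [47. 20. -0.]
-153.2 [54. 27. -0.]
-161.0 [61. 35. -0.]
-168.8 [66. 44. -0.]
-176.6 [70. 54. -0.]
-184.4 [72. 64. -0.]
```

Call:
jog_arm([
  {"fingers":1,"slide":[11,2,0],"angular":[0,0,0]},
  {"fingers":1,"slide":[21,5,0],"angular":[0,0,0]},
  {"fingers":1,"slide":[30,9,0],"angular":[0,0,0]},
  {"fingers":1,"slide":[39,14,0],"angular":[0,0,0]},
  {"fingers":1,"slide":[47,20,0],"angular":[0,0,0]},
  {"fingers":1,"slide":[54,27,0],"angular":[0,0,0]},
  {"fingers":1,"slide":[61,35,0],"angular":[0,0,0]},
  {"fingers":1,"slide":[66,44,0],"angular":[0,0,0]},
  {"fingers":1,"slide":[70,54,0],"angular":[0,0,0]},
  {"fingers":1,"slide":[71,60,0],"angular":[0,0,0]},
])

```text
clock: 7.93
tcp_pos: [0.4998, -0.0879, 0.1603]
orientation: [0.003, 0.127, 0.992, -0.001]
wrist_force: [4.6, -5.3, 8.2]
finger_gap: -0.0002
grip_force: 4.2
```

```bash
cat > cmp.py <<'E'
from plan import *
C=np.array([.573,-.0895])
def track(name,box):
    ref=cv2.imread(f"pics/{name}0.png",0); x,y,w,h=box; t=ref[y:y+h,x:x+w]
    p=read_camera(name); g=cv2.cvtColor(p["color"],cv2.COLOR_RGB2GRAY)
    f=8; T=cv2.resize(t,None,fx=f,fy=f,interpolation=3); M=16
    S=cv2.resize(g[y-M:y+h+M,x-M:x+w+M],None,fx=f,fy=f,interpolation=3)
    r=cv2.matchTemplate(S,T,5); _,v,_,l=cv2.minMaxLoc(r)
    return p,np.array(l)/f-M,v
def ang(name,box,uv):
    p,d,v=track(name,box); A=[]
    for u in(np.array(uv),np.array(uv)+d):
        q=atz(p,u,.188)[:2]-C; A.append(np.degrees(np.arctan2(q[1],q[0])))
    print(name,"shift px",d.round(2),"score",round(float(v),2),"angle before/now",np.round(A,1),"short by",round(A[1]-A[0],2))
    return p
E
python3 - <<'E'
from cmp import *
plan((.573,-.0895),-182,-190,2)
b=ang("scene",(250,171,11,14),(255,174.3)); a=read_camera("top")
cv2.imwrite("pics/p5.png",cv2.resize(cv2.hconcat([a["color"][110:225,235:350],b["color"][130:245,180:295]]),None,fx=3.4,fy=3.4)[:,:,::-1])
E
```

```text
tcp [ 0.4998 -0.0879  0.1603] j [-0.33  0.22 -0.28  1.06 -0.   -0.08] F [ 4.6 -5.3  8.2] gap -0.00017873719543583526 t 7.9333
-186.0 [ 3.  6. -0.]
-190.0 [ 4. 11. -0.]
scene shift px [-2.  1.] score 0.78 angle before/now [146.7 144.3] short by -2.38
```

View pics/p5.png

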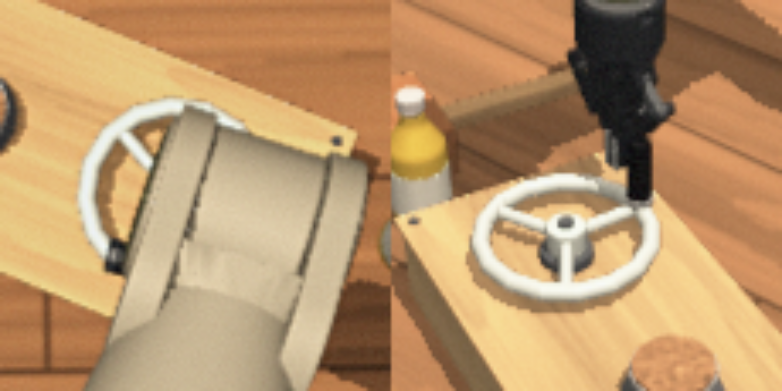

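The handle is close to home (crop right, (640,175)), but the gripper overlaps it. I'll back off and rise to measure.

Call:
jog_arm([
  {"fingers":1,"slide":[-1,-8,0],"angular":[0,0,0]},
  {"fingers":1,"slide":[-2,-16,0],"angular":[0,0,0]},
  {"fingers":1,"slide":[-2,-20,-10],"angular":[0,0,0]},
  {"fingers":1,"slide":[-2,-20,-35],"angular":[0,0,0]},
  {"fingers":1,"slide":[-2,-20,-70],"angular":[0,0,0]},
  {"fingers":1,"slide":[-2,-20,-90],"angular":[0,0,0]},
  {"fingers":1,"slide":[-2,-20,-90],"angular":[0,0,0]},
])

```text
clock: 8.62
tcp_pos: [0.4962, -0.1084, 0.253]
orientation: [0.003, 0.128, 0.992, -0.001]
wrist_force: [1.2, 0.5, -0.1]
finger_gap: 0.0003
grip_force: 0.0
```

Run:
```python
from cmp import *
b=ang("scene",(250,171,11,14),(255,174.3)); a=read_camera("top"); save(b,"s6");save(a,"t6")
cv2.imwrite("pics/p6.png",cv2.resize(cv2.hconcat([cv2.imread("pics/scene0.png")[140:240,180:280],b["color"][140:240,180:280][:,:,::-1]]),None,fx=4,fy=4))
```

```text
scene shift px [-2. -2.] score 0.97 angle before/now [146.7 155.4] short by 8.74
```

View pics/p6.png

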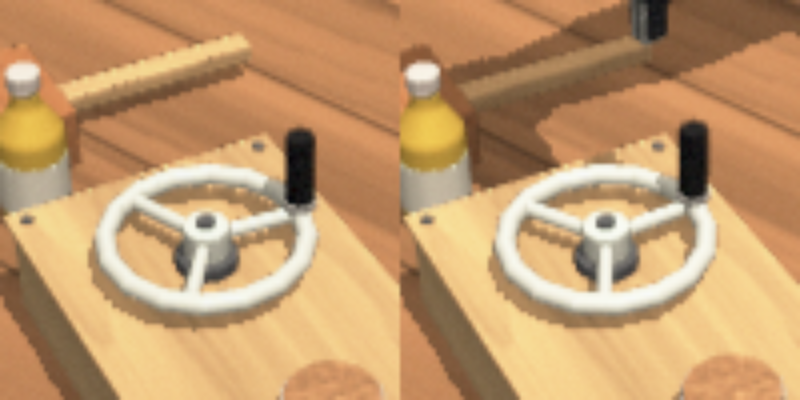

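The wheel is 8.7° short, with the handle 2 px left and 2 px up of its starting place. I'll return to the last contact point and push about 11 mm further.

Call:
jog_arm([
  {"fingers":1,"slide":[0,-3,30],"angular":[0,0,0]},
  {"fingers":1,"slide":[0,-3,60],"angular":[0,0,0]},
  {"fingers":1,"slide":[0,-3,85],"angular":[0,0,0]},
  {"fingers":1,"slide":[0,3,90],"angular":[0,0,0]},
  {"fingers":1,"slide":[1,12,90],"angular":[0,0,0]},
  {"fingers":1,"slide":[2,19,90],"angular":[0,0,0]},
  {"fingers":1,"slide":[2,23,90],"angular":[0,0,0]},
  {"fingers":1,"slide":[3,27,90],"angular":[0,0,0]},
  {"fingers":1,"slide":[3,31,90],"angular":[0,0,0]},
  {"fingers":1,"slide":[3,31,90],"angular":[0,0,0]},
])

```text
clock: 9.55
tcp_pos: [0.5017, -0.0761, 0.16]
orientation: [0.002, 0.127, 0.992, -0.0]
wrist_force: [2.0, -2.2, 4.6]
finger_gap: 0.0
grip_force: 2.2
```

Call:
jog_arm([
  {"fingers":1,"slide":[-1,-9,0],"angular":[0,0,0]},
  {"fingers":1,"slide":[-2,-20,0],"angular":[0,0,0]},
  {"fingers":1,"slide":[-3,-30,-10],"angular":[0,0,0]},
  {"fingers":1,"slide":[-3,-31,-35],"angular":[0,0,0]},
  {"fingers":1,"slide":[-3,-31,-70],"angular":[0,0,0]},
  {"fingers":1,"slide":[-3,-31,-90],"angular":[0,0,0]},
  {"fingers":1,"slide":[-3,-31,-90],"angular":[0,0,0]},
])

```text
clock: 10.13
tcp_pos: [0.4967, -0.1091, 0.2534]
orientation: [0.004, 0.128, 0.992, -0.001]
wrist_force: [0.4, 0.9, 0.4]
finger_gap: -0.0002
grip_force: 0.0
```

```bash
cat > diffang.py <<'E'
from cmp import *
b=ang("scene",(250,171,11,14),(255,174.3)); save(b,"s_last")
# calibrate pose-only: model shift of handle (mid-height) vs angle in scene, least squares on both axes
T=np.linalg.inv(np.array(b["world_from_camera"])); f=192/np.tan(np.radians(b["fovy"])/2)
def px(t,z=.165):
    t=np.radians(t); q=T@np.array([C[0]+.075*np.cos(t),C[1]+.075*np.sin(t),z,1]); return f*q[:2]/q[2]
for d in(-4,-2,2,4,8): print(d,(px(148.6+d)-px(148.6)).round(2))
E
python3 diffang.py
```

```text
scene shift px [0. 0.] score 0.99 angle before/now [146.7 146.7] short by 0.0
-4 [0.57 1.04]
-2 [0.3  0.51]
2 [-0.33 -0.51]
4 [-0.68 -1.  ]
8 [-1.47 -1.97]
```

Scene view matches the start. I'll move the arm well clear and check both views against the initial pictures.

Call:
jog_arm([
  {"fingers":1,"slide":[25,27,0],"angular":[0,0,0]},
  {"fingers":1,"slide":[50,54,0],"angular":[0,0,0]},
  {"fingers":1,"slide":[75,80,0],"angular":[0,0,0]},
  {"fingers":1,"slide":[100,107,0],"angular":[0,0,0]},
  {"fingers":1,"slide":[125,133,0],"angular":[0,0,0]},
  {"fingers":1,"slide":[150,160,0],"angular":[0,0,0]},
  {"fingers":1,"slide":[175,187,0],"angular":[0,0,0]},
  {"fingers":1,"slide":[200,213,0],"angular":[0,0,0]},
  {"fingers":1,"slide":[225,240,0],"angular":[0,0,0]},
  {"fingers":1,"slide":[250,267,0],"angular":[0,0,0]},
])

```text
clock: 11.02
tcp_pos: [0.3186, 0.2147, 0.2474]
orientation: [-0.001, 0.128, 0.992, -0.0]
wrist_force: [0.9, -0.2, 0.0]
finger_gap: 0.0001
grip_force: 0.0
```

Run:
```python
from cmp import *
plan(C,0,0,1)
for n,(x,y,w,h) in(("top",(258,138,60,62)),("scene",(200,168,64,54))):
    r=cv2.imread(f"pics/{n}0.png"); fr=np.mean([read_camera(n)["color"][:,:,::-1].astype(float) for _ in range(4)],0)
    d=np.abs(fr-r).mean(2)[y:y+h,x:x+w]; print(n,"diff mean/max",d.mean().round(2),d.max())
    cv2.imwrite(f"pics/{n}_end.png",fr.astype(np.uint8))
    # darkness centroid of handle, same window, before & now
    X,Y,W,H=(266,180,18,18) if n=="top" else(249,170,12,14)
    for im in(r.astype(float),fr):
        k=np.clip(70-im[Y:Y+H,X:X+W].max(2),0,None); yy,xx=np.mgrid[Y:Y+H,X:X+W]
        print("  centroid",(k*xx).sum()/k.sum(),(k*yy).sum()/k.sum())
A=cv2.hconcat([cv2.imread(f"pics/{n}.png")[125:225,y:y+100] for n,y in(("top0",240),("top_end",240))])
B=cv2.hconcat([cv2.imread(f"pics/{n}.png")[140:240,y:y+100] for n,y in(("scene0",180),("scene_end",180))])
cv2.imwrite("pics/end.png",cv2.resize(cv2.vconcat([A,B]),(600,600),interpolation=3))
```

```text
tcp [0.3186 0.2147 0.2474] j [ 0.38 -0.06 -0.37  1.26  0.    0.64] F [ 0.9 -0.2  0. ] gap 8.908107539877438e-05 t 11.0167
0.0 [-396. -211.   -0.]
top diff mean/max 7.27 92.0
  centroid 274.42797276060764 189.4117338920901
  centroid 273.9958836053939 189.2069552874379
scene diff mean/max 4.45 81.66666666666667
  centroid 254.43356401384082 178.5636678200692
  centroid 254.4800314602814 178.77890413353143
```

View pics/end.png

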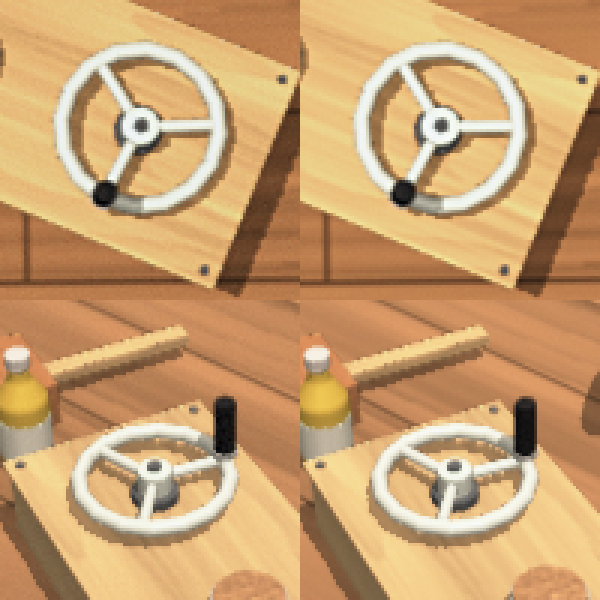

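Before-and-after crops agree in both views: the handle is within about 1° of its start, the bystanders are unmoved, and the hand is clear. Handing in.

```bash
python3 -c "
from workcell import *
print(hand_in())"
```

```text
the job is handed in; nothing more can be done
None
```

I pushed the wheel one full turn clockwise and handed the job in; the handle stopped within about 1° of its start (slightly past), the glue bottle and mallet look unmoved in the views I checked (I did not re-check the tin), and the hand is clear.

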